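# Reverse the table-top potter's wheel

### The job

Set the table-top potter's wheel to run the other way (left and right as the robot sees them). First push the long speed lever to the right all the way to its stop (off); with it there, throw the short direction lever from the left fully over to the right; then push the speed lever back to the left until it points straight at the little brass set pointer on the rim of its quadrant. Do not shift the set pointer, nor the bowl on the wheel or the things lying on and around it, and let go of everything at the end.

Things in the scene. Friction and masses are not known exactly. Their poses are not given: they have to be found in the camera images.
- bench_wheel: the table-top potter's wheel, a flat grey housing 290 (x) x 340 (y) x 55 mm high, fixed to the worktop. Origin: centre of its underside; its x axis points away from the robot when square on, y to the left, z up. The front half of its top carries the two levers, the back half a round wheel head 140 mm across, centre at x=+65, y=0, top 80 mm above the worktop.
- speed_pivot (a point): the speed lever's hinge axis, where it meets the housing's top (55 mm above the worktop); at x=-15, y=-65 mm of bench_wheel, and with its axes. The axis is vertical.
- direction_pivot (a point): the direction lever's hinge axis, where it meets the housing's top; at x=-35, y=+112 mm of bench_wheel, and with its axes. The axis is vertical.
- speed_knob (a point): middle of the upright wooden knob of the speed lever (the long one, on the right): 24 mm in diameter, top 108 mm above the worktop, straight-sided from 77 to 104 mm, this point at 93 mm and 85 mm from the pivot. A flat bar 12 mm wide, top 72 mm above the worktop, joins pivot and knob. The lever points along the point's -x axis.
- direction_knob (a point): middle of the upright wooden knob of the direction lever (the short one, on the left): knob 20 mm in diameter, top 100 mm above the worktop, straight-sided from 77 to 96 mm, this point at 87 mm and 60 mm from the pivot; flat steel bar below it as on the speed lever.
- pointer_mark (a point): top of the brass set pointer, a block 14 mm wide and 23 mm long with an arrow towards the pivot, on the outer rim of the speed lever's quadrant, 115 mm from the same pivot; its top is 69 mm above the worktop (screw head to 72 mm). The point's -x axis runs from pivot to pointer. Stiff, but moves if pushed.
- speed_lever (a joint): angle of the speed lever, rad: 0 at its right-hand stop (off), growing as it swings left (clockwise seen from above) to 1.7 at its left-hand stop. At value q it points from the pivot along (-cos(0.85-q), -sin(0.85-q)) in the x, y of bench_wheel. Stays where it is left; about 2 N at the knob moves it.
- set_pointer (a joint): angle of the set pointer about the speed lever's pivot, rad, measured just as the speed lever is: the lever points straight at the pointer when both joints have one value
- direction_lever (a joint): angle of the direction lever, rad: 0 at its left-hand stop, 1.0 at its right-hand stop (anticlockwise seen from above). At value q it points from its pivot along (-cos(q-0.5), -sin(q-0.5)) in the x, y of bench_wheel. Stays where it is left; about 2 N at the knob moves it.
- bowl: round terracotta bowl standing loose on the wheel head, 121 mm across, 48 mm high; origin centre of its underside
- stamp: turned wooden stamp standing loose on the back right corner of the housing, 33 mm across, 62 mm tall; origin centre of its underside
- cutter: metal ring cutter, 47 mm across, 18 mm high, loose on the back left corner of the housing; origin centre of its underside
- trim_tool: wooden loop tool lying loose on the worktop just right of the housing, 186 mm long, 24 mm wide, 10 mm high; origin centre of its underside
- rib: flat wooden rib lying loose on the worktop just left of the housing, 58 x 109 x 8 mm; origin centre of its underside

How it is judged (in metres and radians):
On the way, in this order (a step that is already met when the one before it is completed fails the run):
1. the speed lever is at its right-hand stop (off) (value of joint speed_lever below 0.07 rad), for 0.2 s.
2. the direction lever is thrown fully to the right, with the speed lever still off (value of joint direction_lever above 0.93 rad and value of joint speed_lever below 0.12 rad), for 0.2 s.
At the end, for the whole second after the job is handed in: The speed lever rests in line with the set pointer within 0.06 rad (3.4 degrees, 5 mm at the knob), the direction lever is within 0.07 rad of its right-hand stop, and the bowl is within 20 mm of where it stood (angle between the x axis of speed_knob and the x axis of pointer_mark, either way round below 0.06 rad and value of joint direction_lever above 0.93 rad and velocity of joint speed_lever between -0.03 and 0.03 rad/s and distance of bowl from where it was at the start of the episode below 0.02 m); the robot touches nothing.
It fails at once if the direction lever is thrown (between 0.2 and 0.8 rad) while the speed lever is more than 0.12 rad from its off stop (value of joint direction_lever between 0.2 and 0.8 rad and value of joint speed_lever above 0.12 rad).
It fails at once if the set pointer, or a thing on or beside the wheel, is shifted (pointer by more than 6 mm relative to its start, bowl 20 mm, others 30 mm) (distance of pointer_mark from where it was at the start of the episode above 0.006 m or distance of bowl from where it was at the start of the episode above 0.02 m or distance of any of stamp, cutter, trim_tool, rib from where it was at the start of the episode above 0.03 m).
It fails at once if the bowl is tipped by more than 0.35 rad (angle between bowl's own z axis and vertical above 0.35 rad).
It also fails if it takes over 72 s, if anything falls off the work surface, if the arm or the gripper's body presses on something with over 40 N, if the wrist force passes 120 N, or if a joint passes its speed limit or range.

### The arm

A 6-joint arm with a two-finger parallel gripper is mounted at the origin on a cart in front of the work surface, level with it; the furniture and walls round the work are solid. World frame = base frame: x ahead of the robot, y to its left, z up, the work surface at z = 0. Lengths are in m, angles in degrees, forces in N, time in s.
With the tool pointing down it reaches from about 0.3 to 0.875 m from the base axis. Payload 6.4 kg.
Tool frame: the origin (TCP) lies midway between the tips of the shut fingers; the grasp point (between the pads) lies 19 mm behind it; z points along the fingers, y is the line along which they close (so a half turn about z gives the same grasp; the last joint's range is limited). The gripper opens to 85 mm and grips with 20 to 120 N. Pads are 22 mm wide; open, the fingers measure 114 mm over their backs; the gripper's body (76 mm by 85 mm) begins 54 mm behind the grasp point. The pads swing forward as they close: fully open they stand 13 mm farther back than shut.
Start: joints at [65.128, 10.359, 92.074, -0, 77.567, -11.82], TCP at [0.13, 0.56, 0.208] pointing down, gripper open.
Joint ranges: [-171.53, 171.53], [-51.25, 118.39], [17.06, 147.69], [-65.23, 245.23], [0, 150.52], [-178.68, 178.68]. Speed limits (degrees/s): [147.25, 147.25, 172.46, 180, 180, 180].

### API

Orientations are given as [roll, pitch, yaw] about the fixed x, y, z axes, in that order (R = Rz(yaw) Ry(pitch) Rx(roll)).
In Python, from bench import manip gives the robot as it stands. Calls block until the motion is done:
- manip.goto(position, orientation): joint-space move of the TCP to a pose.
- manip.move_linear(position, velocity=0.15, frame=None, f_stop=None): straight line of the TCP; frame=None keeps the orientation; velocity is the mean speed in m/s. With f_stop (N) it stops when the force on the tool has changed by that much, and returns True; else False.
- manip.move_j(angles): joint-space move.
- manip.grip(opening, newtons=None): finger opening in m; newtons is the grip in N (None keeps the last); returns when the fingers have stopped.
- manip.hold(seconds).
- manip.inverse_kinematics(position, orientation): joint angles nearest the present ones, or None.
- manip.grab_frame(name): name is "scene" or "top" or "wrist"; returns (picture, depth): 384x512x3 uint8, red, green, blue; 384x512 float32, m along the optical axis (not along the pixel's ray), 0 where there is no reading.
- manip.calibration(name): a dict with "mtx" (3x3 intrinsics, pixels), "pose" (4x4, takes a point from camera to world coordinates). Camera axes: x right, y up, looking along -z (the intrinsics and any distortion apply to the point x, -y, -z); pixel columns grow to the right and rows downward; lengths in m; the calibration is good to about 2 mm. A picture is of the moment at which its call begins: read the wrist's pose just before it. calibration takes no time and is no camera call; for the wrist camera it gives the pose at the moment of the call.
A pose or a line that the arm cannot do raises manip.IKError and nothing moves.
- manip.finish_job(): hands the job in; it is judged then, once.
Trained networks look in the newest picture that a camera, given by its name, has taken for a name from the list of things; names that differ only in an ending like _2 or _b are one class to them, and where a whole thing is asked for, a point or a joint stands for the part that bears it (a point fixed in the world has none). Each returns a list of dicts, best first, with "conf" (0 to 1); they miss things now and then, are a little off and sometimes report something else, mostly with a low value. They report only what shows in the picture. A call takes as long as a camera call.
- manip.find_in(camera, target): "bbox" ([centre column, centre row, width, height] in pixels, round what is visible of it).
- manip.spot_point(camera, target): "uv" ([column, row] in pixels: a listed point, or the origin of a listed thing).
Readings, each from a call of its own:
- manip.current_time(): time.
- manip.current_q(): joint angles.
- manip.current_dq(): joint speeds.
- manip.current_effort(): joint torques, N m.
- manip.current_ee_pos(): TCP position.
- manip.current_eef_rot(): TCP orientation.
- manip.current_contact_force(): force on the tool from outside, world axes, zero at the start.
- manip.current_wrist_torque(): the same for the moment, N m.
- manip.current_opening(): finger opening in m.
- manip.current_grip_force(): force on a finger pad.
Only numpy, scipy, OpenCV 4.12 (cv2) and the standard library are available. Lean on these libraries where they do the work, as an engineer would, in place of code of your own. Each camera call takes 0.05 s, during which the arm holds its last target. There are 200 camera calls.

## Working session

There is one attempt and no reset: what is moved stays moved. The work goes in short steps, each a Python script; the robot and the scene stay as the last script left them, time stands still between calls to the robot, and variables do not carry over. Pictures are saved under pics/ and viewed, at most 10 in all, crops included, and the job is handed in when it is done.

```bash
mkdir -p pics; ls; cat > h.py <<'E'
from bench import manip as m
import numpy as np, cv2
def ray(cam,uv,c=None):
    c=c or m.calibration(cam); K=np.array(c["mtx"]);T=np.array(c["pose"])
    d=np.linalg.inv(K)@[uv[0],uv[1],1]; d=np.array([d[0],-d[1],-d[2]])
    return T[:3,3],T[:3,:3]@d
def atz(cam,uv,z,c=None):
    o,d=ray(cam,uv,c); return o+d*(z-o[2])/d[2]
def tri(rs):
    A=0;b=0
    for o,d in rs:
        d=d/np.linalg.norm(d);P=np.eye(3)-np.outer(d,d);A=A+P;b=b+P@o
    return np.linalg.solve(A,b)
E
python3 - <<'E'
from h import *
np.set_printoptions(precision=4,suppress=True)
ims=[]
for c in ("scene","top"):
    im,d=m.grab_frame(c); cv2.imwrite(f"pics/{c}0.png",im[:,:,::-1])
    print(c,{k:v for k,v in m.calibration(c).items()})
names=dict(bench_wheel=0,speed_pivot=.055,direction_pivot=.055,speed_knob=.093,direction_knob=.087,pointer_mark=.069,bowl=.08)
for n,z in names.items():
    rs=[]
    for c in ("scene","top"):
        r=m.spot_point(c,n)
        if r: print(n,c,r[0]["uv"],round(r[0]["conf"],2),atz(c,r[0]["uv"],z)); rs.append(ray(c,r[0]["uv"]))
    if len(rs)==2: print("  tri",tri(rs))
print(m.current_time())
E
```

```text
pics
scene {'mtx': array([[377.2786,   0.    , 251.4985],
       [  0.    , 377.2786, 182.2051],
       [  0.    ,   0.    ,   1.    ]]), 'pose': array([[ 0.6383,  0.4241, -0.6425, -0.0173],
       [-0.7696,  0.372 , -0.519 , -0.4295],
       [ 0.0189,  0.8257,  0.5638,  0.5961],
       [ 0.    ,  0.    ,  0.    ,  1.    ]])}
top {'mtx': array([[463.3502,   0.    , 262.5306],
       [  0.    , 463.3502, 191.7361],
       [  0.    ,   0.    ,   1.    ]]), 'pose': array([[-0.0272,  0.9821, -0.1866,  0.4109],
       [-0.9988, -0.0345, -0.0359,  0.0326],
       [-0.0417,  0.1854,  0.9818,  1.0103],
       [ 0.    ,  0.    ,  0.    ,  1.    ]])}
bench_wheel scene [275.3, 223.6] 0.58 [ 0.5633 -0.0373  0.    ]
bench_wheel top [305.7, 204.1] 0.57 [ 0.5719 -0.0247  0.    ]
  tri [ 0.5754 -0.0269 -0.014 ]
speed_pivot scene [286.8, 219.5] 0.78 [ 0.5378 -0.0846  0.055 ]
speed_pivot top [336.0, 209.5] 0.61 [ 0.5497 -0.0836  0.055 ]
  tri [ 0.5485 -0.0819  0.0474]
direction_pivot scene [230.3, 184.1] 0.76 [0.5576 0.1035 0.055 ]
speed_knob scene [256.3, 218.7] 0.59 [ 0.4594 -0.0594  0.093 ]
speed_knob top [328.0, 252.1] 0.9 [ 0.4606 -0.0587  0.093 ]
  tri [ 0.4606 -0.0587  0.0919]
direction_knob scene [207.2, 174.5] 0.69 [0.5169 0.1426 0.087 ]
direction_knob top [235.0, 233.3] 0.66 [0.5037 0.1238 0.087 ]
  tri [0.501  0.1232 0.1033]
pointer_mark top [210.7, 199.8] 0.69 [0.5766 0.175  0.069 ]
bowl scene [290.7, 180.5] 0.55 [ 0.64   -0.0219  0.08  ]
bowl top [307.3, 169.6] 0.58 [ 0.6308 -0.0266  0.08  ]
  tri [ 0.6298 -0.027   0.0873]
0.8
```

```bash
python3 -c "
import cv2
cv2.imwrite('pics/t1.png',cv2.resize(cv2.imread('pics/top0.png')[110:320,160:430],None,fx=2.8,fy=2.8,interpolation=2))"
```

```text
(no output)
```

View pics/t1.png

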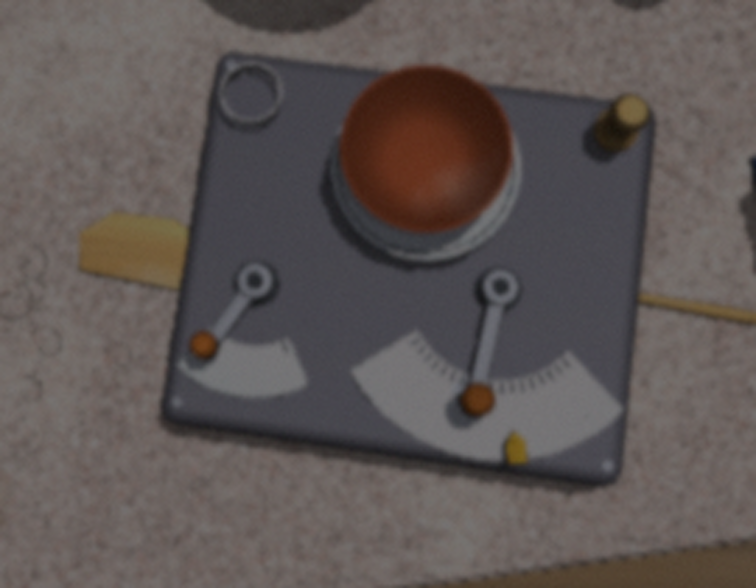

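View pics/scene0.png

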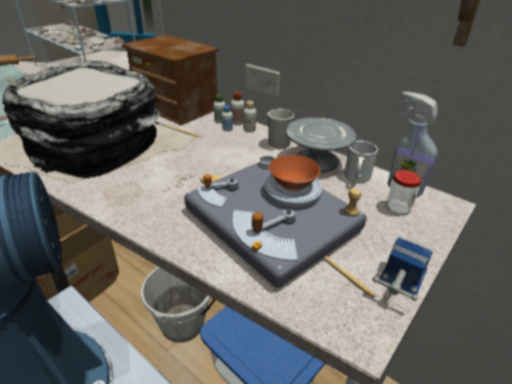

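The top crop shows the bench turned slightly clockwise. The speed knob is at about (331,252) full-frame, the pointer at about (344,270) to its right, and the direction knob at about (233,233), left. The network's pointer hit at (211,200) was really the rib, so I'll take a closer look with the wrist camera.

```bash
python3 - <<'E'
from h import *
np.set_printoptions(precision=4,suppress=True)
print("start ori",m.current_eef_rot())
R=lambda:None
m.goto([0.44,0.0,0.30],[180,0,0])
c=m.calibration("wrist");im,d=m.grab_frame("wrist");cv2.imwrite("pics/w1.png",im[:,:,::-1]);np.save("w1d.npy",d)
np.save("w1c.npy",c,allow_pickle=True)
print(c)
for n,z in dict(speed_pivot=.055,direction_pivot=.055,speed_knob=.093,direction_knob=.087,pointer_mark=.069).items():
    for r in m.spot_point("wrist",n)[:2]: print(n,r["uv"],round(r["conf"],2),atz("wrist",r["uv"],z,c), d[int(r["uv"][1]),int(r["uv"][0])])
print(m.current_eef_rot(),m.current_time())
E
```

```text
start ori [179.9956   0.0004 166.9489]
{'mtx': array([[306.4094,   0.    , 255.5163],
       [  0.    , 306.4094, 189.7785],
       [  0.    ,   0.    ,   1.    ]]), 'pose': array([[ 0.0011,  0.9556,  0.2946,  0.5145],
       [-1.    ,  0.0009,  0.0007,  0.0003],
       [ 0.0005, -0.2946,  0.9556,  0.4651],
       [ 0.    ,  0.    ,  0.    ,  1.    ]])}
speed_pivot [320.1, 71.7] 0.81 [ 0.5429 -0.0808  0.055 ] 0.36386898
speed_pivot [122.6, 38.0] 0.7 [0.5809 0.1616 0.055 ] 0.41620824
direction_pivot [182.8, 66.5] 0.78 [0.5488 0.0907 0.055 ] 0.35982645
speed_knob [308.9, 146.6] 0.64 [ 0.4549 -0.065   0.093 ] 0.35904357
direction_knob [147.9, 104.0] 0.57 [0.5045 0.128  0.087 ] 0.35243213
pointer_mark [326.9, 165.9] 0.69 [ 0.4255 -0.0943  0.069 ] 0.40564317
pointer_mark [272.4, 57.9] 0.22 [ 0.5573 -0.02    0.069 ] 0.37915817
[-179.9983    0.0114    0.0472] 3.4083
```

View pics/w1.png

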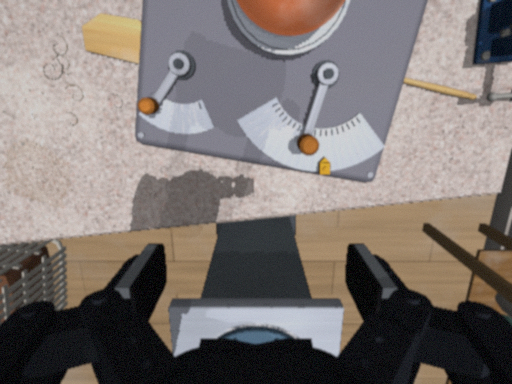

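The close view confirms the layout: speed boss (327,72), speed knob (309,146), pointer (325,167), direction boss (179,65), direction knob (148,105). Next are two nearer views to triangulate from.

```bash
python3 - <<'E'
from h import *
np.set_printoptions(precision=4,suppress=True)
obs={}
for i,p in enumerate([[.50,-.09,.23],[.47,0.02,.25]]):
    m.goto(p,[180,0,0])
    c=m.calibration("wrist");im,d=m.grab_frame("wrist");cv2.imwrite(f"pics/w{i+2}.png",im[:,:,::-1]);np.save(f"w{i+2}d.npy",d);np.save(f"w{i+2}c.npy",c,allow_pickle=True)
    for n,z in dict(speed_pivot=.055,direction_pivot=.055,speed_knob=.093,direction_knob=.087,pointer_mark=.069).items():
        for r in m.spot_point("wrist",n)[:1]:
            print(i,n,r["uv"],round(r["conf"],2),atz("wrist",r["uv"],z,c)); obs.setdefault(n,[]).append(ray("wrist",r["uv"],c))
for n,v in obs.items():
    if len(v)==2: print(n,tri(v))
a=cv2.imread("pics/w2.png")[0:250];b=cv2.imread("pics/w3.png")[0:250]
cv2.imwrite("pics/w2c.png",cv2.resize(a[:,100:420],None,fx=2.4,fy=2.4,interpolation=2));cv2.imwrite("pics/w3c.png",cv2.resize(b[:,100:420],None,fx=2.4,fy=2.4,interpolation=2))
E
```

```text
0 speed_pivot [251.0, 119.7] 0.58 [ 0.5488 -0.0856  0.055 ]
0 direction_pivot [88.0, 120.8] 0.93 [0.5479 0.0913 0.055 ]
0 speed_knob [232.0, 213.0] 0.71 [ 0.4554 -0.0656  0.093 ]
0 direction_knob [40.2, 167.0] 0.76 [0.504  0.1308 0.087 ]
0 pointer_mark [257.7, 230.1] 0.69 [ 0.4247 -0.0929  0.069 ]
1 speed_pivot [349.7, 98.6] 0.62 [ 0.5415 -0.0862  0.055 ]
1 direction_pivot [191.6, 88.9] 0.93 [0.5516 0.0918 0.055 ]
1 speed_knob [334.4, 180.1] 0.7 [ 0.4565 -0.066   0.093 ]
1 direction_knob [153.0, 132.8] 0.88 [0.5066 0.1291 0.087 ]
1 pointer_mark [347.4, 202.5] 0.57 [ 0.4221 -0.0903  0.069 ]
speed_pivot [ 0.545  -0.0863  0.0516]
direction_pivot [0.5498 0.0909 0.0568]
speed_knob [ 0.4567 -0.0656  0.0951]
direction_knob [0.5063 0.1269 0.0929]
pointer_mark [ 0.4193 -0.0932  0.0589]
```

View pics/w2c.png

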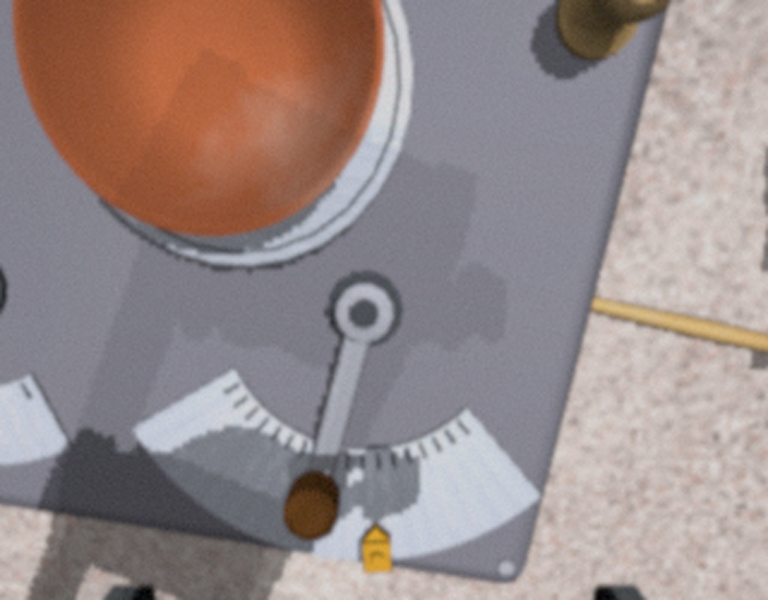

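View pics/w3c.png

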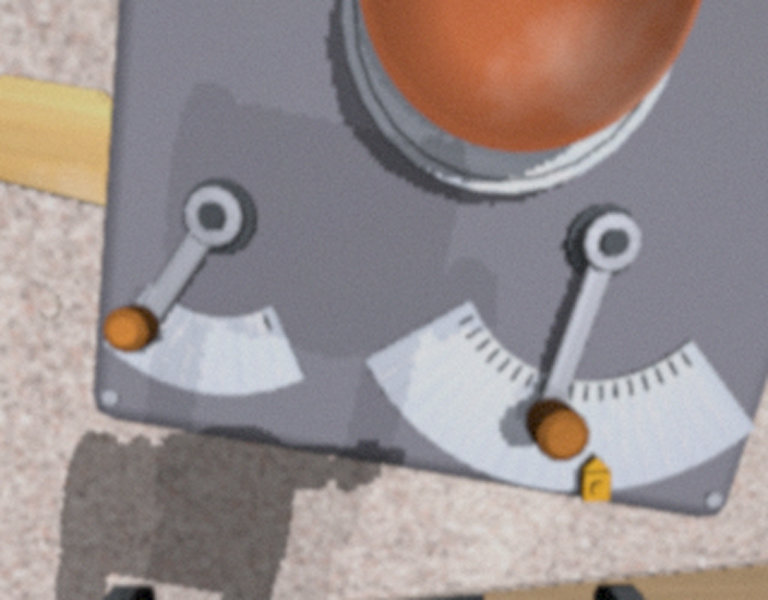

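Both crops agree: in w2 the speed boss is at full-frame (252,130) and the pointer at (257,229). In w3 the speed boss is at (355,100), the direction boss at (189,90), the pointer at (348,201) and the direction knob's top at (154,137).

```bash
python3 - <<'E'
from h import *
np.set_printoptions(precision=4,suppress=True)
P={2:dict(sp=(252.1,129.6),pt=(257.1,229.2)),3:dict(sp=(355,100.4),dp=(188.8,90),pt=(348.3,200.8),sk=(332.5,179),dk=(154,137)),1:dict(sp=(327,72),dp=(179,65),pt=(325,167))}
R={}
for i in P:
    c=np.load(f"w{i}c.npy",allow_pickle=True).item();d=np.load(f"w{i}d.npy")
    for n,uv in P[i].items():
        u,v=map(round,uv); o,r=ray("wrist",uv,c); dd=np.median(d[v-2:v+3,u-2:u+3])
        K=c["mtx"]; print(i,n,"depth pt",o+r*dd, "z=.07:",o+r*(.07-o[2])/r[2]); R.setdefault(n,[]).append((o,r))
for n in R:
    if len(R[n])>1: print("tri",n,tri(R[n]))
E
```

```text
2 sp depth pt [ 0.5407 -0.087   0.0785] z=.07: [ 0.5398 -0.0869  0.07  ]
2 pt depth pt [ 0.4261 -0.0922  0.0696] z=.07: [ 0.4263 -0.0922  0.07  ]
3 sp depth pt [ 0.5399 -0.0849  0.0789] z=.07: [ 0.5398 -0.0876  0.07  ]
3 dp depth pt [0.55   0.0901 0.0789] z=.07: [0.5502 0.0919 0.07  ]
3 pt depth pt [ 0.4248 -0.0907  0.0703] z=.07: [ 0.4246 -0.0908  0.07  ]
3 sk depth pt [ 0.4617 -0.06    0.1077] z=.07: [ 0.4515 -0.0699  0.07  ]
3 dk depth pt [0.5037 0.1244 0.0995] z=.07: [0.5   0.134 0.07 ]
1 sp depth pt [ 0.5409 -0.0843  0.0786] z=.07: [ 0.5415 -0.0861  0.07  ]
1 dp depth pt [0.5484 0.0898 0.0786] z=.07: [0.5492 0.0918 0.07  ]
1 pt depth pt [ 0.4244 -0.0915  0.0707] z=.07: [ 0.4243 -0.0917  0.07  ]
tri sp [ 0.5404 -0.0864  0.0729]
tri pt [ 0.4232 -0.0925  0.0646]
tri dp [0.5503 0.0947 0.0571]
```

```bash
cat >> h.py <<'E'
S=np.array([.5405,-.0855]);D=np.array([.549,.090])
def pose(c,r,phi,z):
    a=np.radians(phi); return [c[0]+r*np.cos(a),c[1]+r*np.sin(a),z],[180,0,phi-180]
def swing(c,r,phis,z,f=None,v=.06):
    for p in phis:
        q,o=pose(c,r,p,z)
        if m.move_linear(q,velocity=v,frame=o,f_stop=f): print("stopped at",p); return True
def phi_now(c):
    e=np.array(m.current_ee_pos())[:2]-c; return np.degrees(np.arctan2(e[1],e[0]))%360,np.hypot(*e)
E
python3 - <<'E'
from h import *
np.set_printoptions(precision=4,suppress=True)
q,o=pose(S,.085,162.1,.17); m.goto(q,o)
q[2]=.081; print(m.move_linear(q,velocity=.1,f_stop=8))
m.grip(.0,20); print("open",m.current_opening(),"F",m.current_contact_force(),m.current_time())
swing(S,.085,np.arange(167,216,5.) ,.081,30)
print(phi_now(S),m.current_contact_force(),m.current_opening())
E
```

```text
False
open 0.015340606926536045 F [-7.098   1.2905 18.5441] 7.4
(np.float64(214.13830670562777), np.float64(0.08432381274017328)) [-2.5369 -3.1726 15.2129] 0.013737740630918552
```

```bash
python3 - <<'E'
from h import *
a,_=m.grab_frame("wrist");b,_=m.grab_frame("scene")
a=cv2.resize(a[60:360,100:420],None,fx=1.25,fy=1.25)
b=cv2.resize(b[150:290,180:380],(400,375)[0:2],interpolation=2) 
b=cv2.resize(b,(400,375))
cv2.imwrite("pics/c1.png",np.hstack([a,b])[:,:,::-1])
E
```

```text
(no output)
```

View pics/c1.png

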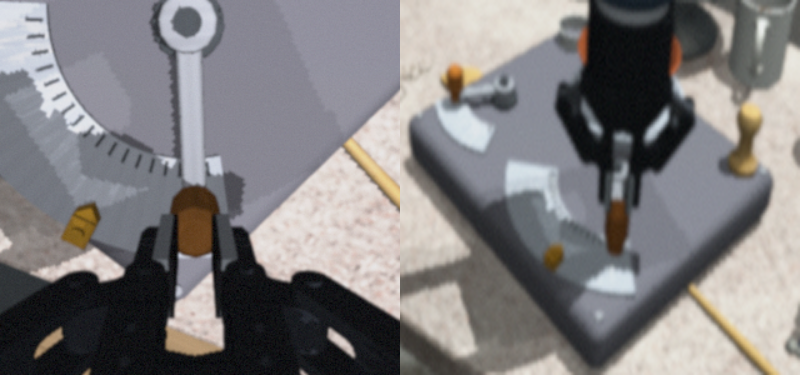

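The knob sits between the pads with the lever in line at about 214°, but only its edge is gripped. I'll loosen to a cage and push to the stop without squeezing.

```bash
python3 - <<'E'
from h import *
np.set_printoptions(precision=4,suppress=True)
m.grip(.036,20); print(m.current_opening(),m.current_contact_force(),m.current_ee_pos())
print(swing(S,.085,[217,220,223,226,229,232,235],.081,10,.04))
print(phi_now(S),m.current_contact_force(),m.current_ee_pos(),m.current_time())
a,_=m.grab_frame("wrist");b,_=m.grab_frame("scene")
a=cv2.resize(a[60:360,100:420],None,fx=1.25,fy=1.25)
b=cv2.resize(b[150:290,180:380],(400,375),interpolation=2) 
cv2.imwrite("pics/c2.png",np.hstack([a,b])[:,:,::-1])
E
```

```text
0.03590246263045389 [ 0.464  -0.0389  0.4452] [ 0.468  -0.1302  0.0806]
stopped at 226
True
(np.float64(223.99365923947406), np.float64(0.08455290154750204)) [-1.046   3.0014  6.4765] [ 0.4797 -0.1442  0.0804] 11.65
```

View pics/c2.png

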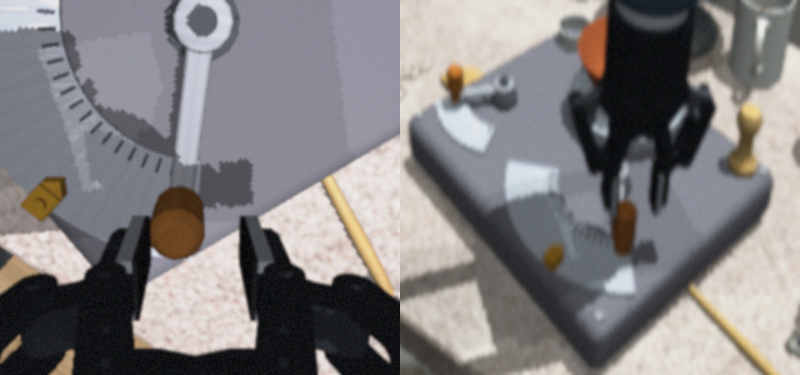

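The left pad is touching the knob and the lever is at about 220°, so it is on its stop. I'll back off, measure the bar angles from depth, then do the direction lever.

```bash
cat >> h.py <<'E'
def cloud(c,d):
    v,u=np.nonzero(d>0);K=c["mtx"];z=d[v,u]
    p=np.c_[(u-K[0,2])/K[0,0]*z,-(v-K[1,2])/K[1,1]*z,-z]
    return p@c["pose"][:3,:3].T+c["pose"][:3,3]
def bar(c,P,r0,r1,z0=.066,z1=.0785):
    q=P[:,:2]-c;r=np.hypot(*q.T);k=(r>r0)&(r<r1)&(P[:,2]>z0)&(P[:,2]<z1)
    a=np.degrees(np.arctan2(q[k,1],q[k,0]))%360
    return np.median(a),a.std(),k.sum()
def look(tag=None):
    c=m.calibration("wrist");im,d=m.grab_frame("wrist");P=cloud(c,d)
    if tag: cv2.imwrite(f"pics/{tag}.png",im[:,:,::-1])
    print("speed bar",bar(S,P,.025,.068),"dir bar",bar(D,P,.022,.045),"pointer",bar(S,P,.106,.125,.063,.076))
    return im,d,P
E
python3 - <<'E'
from h import *
np.set_printoptions(precision=4,suppress=True)
for i in (1,2,3):
    P=cloud(np.load(f"w{i}c.npy",allow_pickle=True).item(),np.load(f"w{i}d.npy"))
    print(i,bar(S,P,.025,.068),bar(D,P,.022,.045),bar(S,P,.106,.125,.063,.076))
q,o=pose(S,.085,220,.081); m.move_linear(q,velocity=.06,frame=o)
q[2]=.15; m.move_linear(q,velocity=.15)
m.goto([.47,0,.25],[180,0,0]); m.grip(.034)
look()
print(m.current_time())
E
```

```text
1 (np.float64(162.83097239140218), np.float64(61.89533892898988), np.int64(461)) (np.float64(139.81682138880433), np.float64(6.463593425700057), np.int64(202)) (np.float64(182.29773001834747), np.float64(27.30252356514502), np.int64(156))
2 (np.float64(164.3067378252935), np.float64(62.88973617570462), np.int64(523)) (np.float64(140.62913626784848), np.float64(6.512475347239759), np.int64(259)) (np.float64(183.02188675490694), np.float64(1.9559455876348522), np.int64(185))
3 (np.float64(163.34515521646273), np.float64(42.580309632022114), np.int64(484)) (np.float64(139.59981146838152), np.float64(6.485963958845047), np.int64(238)) (np.float64(182.2385020790999), np.float64(28.788267254870746), np.int64(201))
speed bar (np.float64(217.79145411087717), np.float64(57.870354119005725), np.int64(498)) dir bar (np.float64(139.53527706450853), np.float64(6.576606469931494), np.int64(250)) pointer (np.float64(182.4250366211436), np.float64(16.93826475784765), np.int64(191))
13.8083
```

Speed bar reads 217.8° and direction bar 139.6°. Both fit their stops with the bench yawed about −11°. Now throwing the direction lever.

```bash
python3 - <<'E'
from h import *
np.set_printoptions(precision=4,suppress=True)
q,o=pose(D,.058,141,.16); m.goto(q,o)
m.grip(.04); q[2]=.080; print(m.move_linear(q,velocity=.1,f_stop=8),m.current_ee_pos())
print(swing(D,.058,[146,152,158,164,170,176,182,188,192,196,199,202,205,208,211,214],.080,10,.05))
print(phi_now(D),m.current_contact_force())
m.hold(.3)
p,_=phi_now(D); q,o=pose(D,.058,p-5,.080); m.move_linear(q,velocity=.06,frame=o)
q[2]=.16; m.move_linear(q,velocity=.15)
m.goto([.47,0,.25],[180,0,0]);
look("w5"); print(m.current_time())
E
```

```text
False [0.5045 0.1265 0.0806]
None
(np.float64(213.929791878389), np.float64(0.05798072131195157)) [-1.145  -0.7728 -0.1552]
speed bar (np.float64(217.72073438668778), np.float64(58.52359486480618), np.int64(494)) dir bar (np.float64(139.54274058777), np.float64(6.4679893420086865), np.int64(247)) pointer (np.float64(182.37616083740338), np.float64(18.520949246771835), np.int64(193))
21.8833
```

The direction lever didn't move, so the fingers passed above the knob. That also explains the speed-knob grip: the pads were only on its dome. I'll go lower and look.

```bash
python3 - <<'E'
from h import *
np.set_printoptions(precision=4,suppress=True)
q,o=pose(D,.058,141,.14); m.goto(q,o)
q[2]=.068; print(m.move_linear(q,velocity=.06,f_stop=5),m.current_ee_pos(),m.current_opening(),m.current_contact_force())
a,_=m.grab_frame("wrist");b,_=m.grab_frame("scene")
a=cv2.resize(a[60:360,100:420],None,fx=1.25,fy=1.25)
b=cv2.resize(b[110:230,150:310],(400,375),interpolation=2) 
cv2.imwrite("pics/c3.png",np.hstack([a,b])[:,:,::-1])
E
```

```text
False [0.5043 0.1265 0.0685] 0.04027365047743142 [ 0.1555 -0.3816 -0.0551]
```

View pics/c3.png

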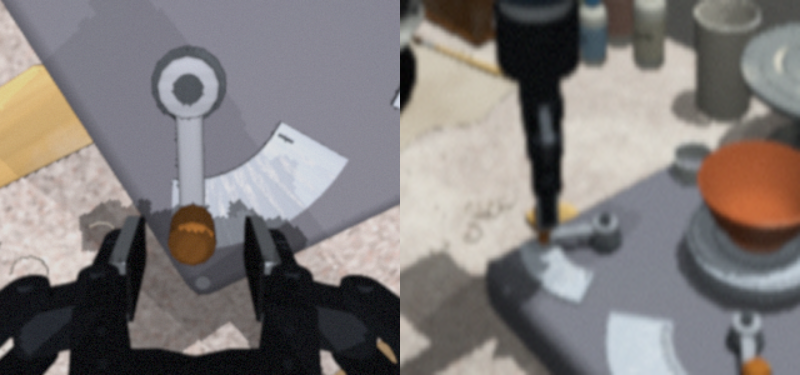

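The knob sits between the pads, slightly left of the right-hand pad's midline, with the tips still high. I'll drop a bit more and swing.

```bash
python3 - <<'E'
from h import *
np.set_printoptions(precision=4,suppress=True)
Z=.063
q,o=pose(D,.058,141,Z); print(m.move_linear(q,velocity=.04,f_stop=5),m.current_ee_pos()[2])
for p in [146,152,158,164,170,176,182,188,192,196,199,202,205,208,211,214]:
    s=swing(D,.058,[p],Z,10,.05)
    if p in(152,176,): print(p,m.current_contact_force())
    if s: break
print(phi_now(D),m.current_contact_force()); m.hold(.3)
p,_=phi_now(D); q,o=pose(D,.058,p-8,Z); m.move_linear(q,velocity=.06,frame=o)
q[2]=.16; m.move_linear(q,velocity=.15)
m.goto([.47,0,.25],[180,0,0]);
look("w6"); print(m.current_time())
E
```

```text
False 0.06262440041029978
152 [ 0.1602 -0.3884  0.0195]
176 [-0.1285 -0.8423 -0.3043]
(np.float64(208.36178506127467), np.float64(0.056315883575052725)) [-3.219  25.6917  3.142 ]
speed bar (np.float64(217.67006576106735), np.float64(59.494392785072506), np.int64(506)) dir bar (np.float64(198.50171733678016), np.float64(6.471685923487933), np.int64(245)) pointer (np.float64(182.43448757800505), np.float64(14.46622316706488), np.int64(191))
30.775
```

The direction bar went from 139.5° to 198.5°, fully over. Now I'll grip the speed knob lower down, swing it to the pointer, and check with line fits.

```bash
cat >> h.py <<'E'
def line(P,phi,c=S):
    q=P[:,:2]-c;u=np.array([np.cos(np.radians(phi)),np.sin(np.radians(phi))]);t=q@u;s=q@[-u[1],u[0]]
    k=(t>.025)&(t<.066)&(abs(s)<.012)&(P[:,2]>.066)&(P[:,2]<.0785)
    vx,vy,x,y=cv2.fitLine(P[k,:2].astype(np.float32),cv2.DIST_L2,0,.01,.01).ravel()
    d=np.array([vx,vy]); d=d if d@u>0 else -d
    return np.array([x,y]),d
def pointer(P):
    q=P[:,:2]-S;r=np.hypot(*q.T);a=np.degrees(np.arctan2(q[:,1],q[:,0]))%360
    k=(r>.104)&(r<.126)&(abs(a-182.6)<6)&(P[:,2]>.063)&(P[:,2]<.076); return P[k].mean(0)
E
python3 - <<'E'
from h import *
np.set_printoptions(precision=4,suppress=True)
im,d,P6=look();
P3=cloud(np.load("w3c.npy",allow_pickle=True).item(),np.load("w3d.npy"))
L=[line(P3,163.3),line(P6,217.7)]
for l in L: print("line",l,np.degrees(np.arctan2(l[1][1],l[1][0]))%360)
A=np.c_[L[0][1],-L[1][1]];t=np.linalg.solve(A,L[1][0]-L[0][0]);S2=L[0][0]+t[0]*L[0][1]
pt=pointer(P6);print("S2",S2,"ptr",pt,pointer(P3));v=pt[:2]-S2;print("ptr angle",np.degrees(np.arctan2(v[1],v[0]))%360,np.hypot(*v))
Z=.072
q,o=pose(S,.083,218,.16); m.goto(q,o); m.grip(.05)
q[2]=Z; print(m.move_linear(q,velocity=.08,f_stop=6),m.current_ee_pos())
m.grip(0,20); print(m.current_opening(),m.current_contact_force())
E
```

```text
speed bar (np.float64(217.5451850553381), np.float64(63.23641830767002), np.int64(517)) dir bar (np.float64(198.5179008875533), np.float64(6.4628743266633935), np.int64(246)) pointer (np.float64(182.46016929160993), np.float64(14.672055554341021), np.int64(192))
line (array([ 0.497 , -0.0733], dtype=float32), array([-0.9619,  0.2734], dtype=float32)) 164.13121
line (array([ 0.5052, -0.1136], dtype=float32), array([-0.7784, -0.6278], dtype=float32)) 218.8859
S2 [ 0.5401 -0.0855] ptr [ 0.4251 -0.0909  0.0684] [ 0.4251 -0.0906  0.0684]
ptr angle 182.65847336739662 0.11504836767855092
False [ 0.4756 -0.1368  0.0726]
0.022432913571588563 [-0.7335 -0.1647  3.9964]
```

The pivot and pointer fits agree (pointer at 182.7°, 115.0 mm), and the grip is solid at 22 mm. Swinging to target.

```bash
python3 - <<'E'
from h import *
np.set_printoptions(precision=4,suppress=True)
Z=.072
print(swing(S,.083,[213,208,203,198,193,188,185,182.6],Z,30,.06)); m.hold(.2)
print(phi_now(S),m.current_contact_force())
m.grip(.05); q,o=pose(S,.083,182.6,.16); m.move_linear(q,velocity=.1)
m.goto([.47,-.03,.25],[180,0,0])
_,_,P=look("w7"); l=line(P,182.6); print("lever",np.degrees(np.arctan2(l[1][1],l[1][0]))%360,l[0])
pt=pointer(P); v=pt[:2]-S; print("ptr",pt,np.degrees(np.arctan2(v[1],v[0]))%360)
u=l[0]-S; print("lever via centroid",np.degrees(np.arctan2(u[1],u[0]))%360, m.current_time())
im=cv2.imread("pics/w7.png")[40:290,100:420]; cv2.imwrite("pics/w7c.png",cv2.resize(im,None,fx=2.4,fy=2.4,interpolation=2))
E
```

```text
None
(np.float64(182.663759342964), np.float64(0.08279219743331395)) [-2.1089 -0.4811  7.2075]
speed bar (np.float64(181.83881929081343), np.float64(58.06054172711374), np.int64(508)) dir bar (np.float64(198.6889242855586), np.float64(6.487190364345709), np.int64(246)) pointer (np.float64(182.58259441299919), np.float64(1.9870317977645995), np.int64(167))
lever 182.74078 [ 0.4954 -0.0879]
ptr [ 0.4242 -0.0911  0.0689] 182.7404039966317
lever via centroid 183.00569108035856 37.85
```

View pics/w7c.png

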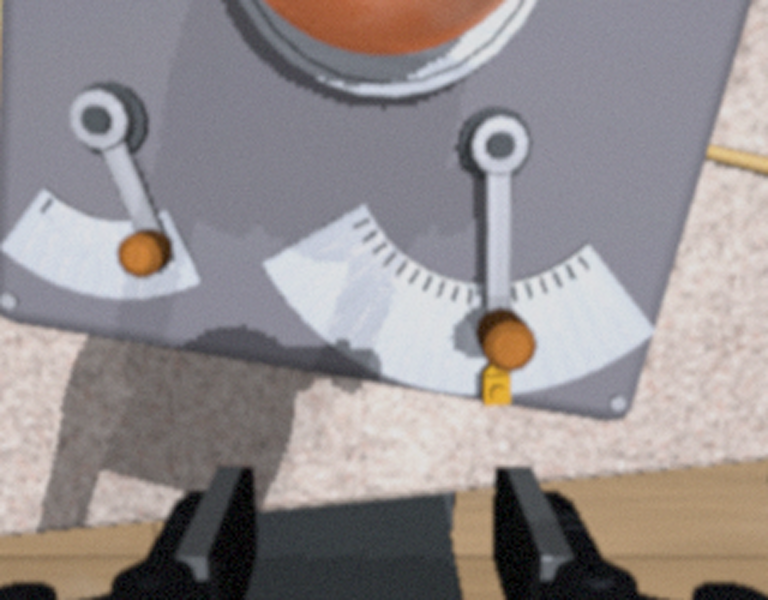

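The speed lever runs from its boss (crop 498,145) straight to the pointer (497,387), with both measured at 182.7°. The direction lever is over to the right, everything else is undisturbed, and the gripper is clear.

```bash
python3 -c "
from bench import manip as m
print(m.finish_job())"
```

```text
the job is handed in; nothing more can be done
None
```

I handed the job in at about 38 s; it returned no verdict. By my last camera check, the speed lever went to its off stop, the direction lever was then thrown fully right, and the speed lever came back in line with the set pointer (both at 182.7°), with nothing else visibly moved and the gripper clear.

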